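Free the jammed battery of a backup power unit and turn it round in its tray

ROBOT

A 6-joint arm with a two-finger parallel gripper is mounted at the origin on the work surface. World frame = base frame: x ahead of the robot, y to its left, z up, the work surface at z = 0. Lengths are in m, angles in rad, forces in N, time in s.
With the tool pointing down it reaches from about 0.3 to 0.775 m from the base axis. Payload 14.6 kg.
Tool frame: the origin (TCP) lies between the finger pads; the fingertips stand 22 mm ahead of it and the grasp point (between the pads) lies 3 mm ahead of it (ctrl.tip_reach is the distance from the TCP to the fingertips, in m); z points along the fingers, y is the direction in which the jaws open and shut (so a half turn about z gives the same grasp; the last joint's range is limited). The gripper opens to 94 mm and grips with 3 to 60 N. Pads are 16 mm wide; open, the fingers measure 119 mm over their backs; the gripper's body (75 mm by 177 mm) begins 78 mm behind the grasp point.
Start: joints at [-1.219, 0.3, 1.521, -0, 1.321, -0.067], TCP at [0.224, -0.502, 0.227] pointing down, gripper open.
Joint ranges: [-3.03, 3.03], [-0.79, 2.21], [0.23, 2.52], [-1.04, 4.18], [0, 3.07], [-2.55, 2.55]. Speed limits (rad/s): [2.22, 2.22, 2.57, 3.14, 3.14, 3.14].

INTERFACE

Orientations are given as [roll, pitch, yaw] about the fixed x, y, z axes, in that order (R = Rz(yaw) Ry(pitch) Rx(roll)).
In Python, from station import ctrl gives the robot as it stands. The module is installed in compiled form; this text tells all that it offers.
- The arm moves only by the shell command python3 -m creep 'ROWS' [OPENING] [FORCE]. ROWS is a JSON object of lists of equal length, an entry for each row: "xyz": the shift along the tool's x, y, z in mm, a list of three; "spin": the turn about the tool's z in rad. In form: {"xyz": [[tx, ty, tz], ...], "spin": [spin, ...]}. A call has 1 to 5 rows; each row shifts and turns the commanded pose from where the row before left it, along the tool's axes as they then stand; what a row does not reach is not made up. A row lasts 1/8 s, in which the tool goes at most 62.5 mm and 10.7 degrees, less where a joint would pass 70% of its speed; a pose out of reach is approached as far as the arm can. A call with a gripper value outside its range is refused whole. OPENING is the finger opening in mm, from 0 to 94, set as the call begins (- or left out, the last holds). The fingers move at their own pace and stop on an object; FORCE is the grip in N (left out, the last holds). Time passes only in rows, so rows that do not move let the fingers close. It gives the time, the measured TCP pose, the force and the opening at its end, in the units of the state.
- ctrl.get_obs(): the state, without advancing time (a new reading comes with each control period).
- ctrl.camera(name): name is "scene" or "side" or "wrist"; returns the picture (480x640x3 uint8, red, green, blue); there is no depth.
- ctrl.camera_model(name): a dict with "fx", "fy", "cx", "cy" (pixels), "R" (3x3) and "t" (3): a world point X has camera coordinates R X + t. Camera axes: x right, y down, z forward; pixel columns grow to the right and rows downward; lengths in m; the calibration is good to about 2 mm. A picture is of the moment at which its call begins: read the wrist's pose just before it. camera_model takes no time and is no camera call; for the wrist camera it gives the pose at the moment of the call.
- ctrl.hand_in(): hands the job in, once; it reports no verdict.
The state is a dict: "time_s": time; "qpos": joint angles; "joint_vel": joint speeds; "tau": joint torques, N m; "ee_pos": TCP position; "eef_rot": TCP orientation; "force": force on the tool from outside, world axes, zero at the start; "moment": the same for the moment, N m; "grip_width": finger opening in m.
Only numpy, scipy, OpenCV 4.12 (cv2) and the standard library are available. Lean on these libraries where they do the work, as an engineer would, in place of code of your own. Each camera call takes 0.05 s, during which the arm holds its last target.

TASK

The battery of the small backup power unit was slid in back to front and has jammed in its bay: take the wooden T-handled push stick that lies half under the riser and push the battery with it right out of the far end of the bay onto the open tray. Lift the battery clear of the tray, turn it half a turn and set it back down flat between the tray's lips, this time with its terminals towards the bay. Leave the push stick lying flat on the desk, out of the bay, and do not tip the battery over or shift any of the other things on the desk.

Things in the scene. Friction and masses are not known exactly. Their poses are not given: they have to be found in the camera images.
- ups: Backup power unit: fixed grey steel case 80 mm tall, x = -28.5 to 170 mm, y = -67.5 to 67.5 mm. Origin on the desk below the middle of its battery bay, a straight sleeve along the unit's y, open at both ends, with a grille as roof through which the battery is seen. A flat spring on its +x wall clamps the battery: it takes about 8 to 18 N along +y to push it out.
- bay_mouth (a point): Centre of the bay's rear mouth (unit's y = -67.5 mm), 37 mm above the desk, where the stick goes in. The bay is 135 mm long, 47 mm wide and 62 mm high inside, its floor 6 mm above the desk. Axes as the unit's: +y points into the bay.
- tray_middle (a point): Middle of the tray's floor, 6 mm above the desk, unit's x = 0, y = 122 mm. The open tray carries on from the bay's far end (y = 67.5 mm) with the same floor: 49 mm wide and 109 mm long inside, lips up to 20 mm above the desk along both sides and across the end (none towards the bay); the side lips flare out to x = +-31 mm, 27 mm up. Axes as the unit's.
- battery_center (a point): Centre of the jammed battery: dark box 43 (its x) x 97 (its y) x 52 mm tall, about 0.5 kg. Two small brass blade terminals on its top, 6 mm tall, at its +y end. At the start it is in the bay, terminals towards the tray (its +y along the unit's +y), rear face 14 to 32 mm inside the rear mouth. Standing in the tray its centre is 32 mm above the desk.
- battery_terminals (a point): Point on the battery's top between its two terminals, 38 mm from the centre along the battery's +y and 26 mm above it.
- stick_tip (a point): Tip of the wooden push stick, on its axis: a dowel 18 mm thick with a crossbar as thick and 84 mm wide at its rear end, like a T; 210 mm from tip to crossbar, 228 mm over all, 70 g. Its +x points from handle to tip. At the start it lies flat (axis 9 mm up), about square to the riser's front edge, crossbar under the riser, 70 to 110 mm of the tip end standing out.
- stick_grip (a point): Point on the stick's axis near its handle end, 185 mm behind the tip and 25 mm in front of the crossbar: the place to hold it for pushing. At the start it is under the riser, out of reach: first draw the stick out by its tip end. The crossbar does not fit into the bay.
- riser: Low desk riser, fixed, carrying network boxes: board 470 mm (x) x 260 mm (y), underside 45 mm and top 57 mm above the desk, legs only at its two x ends. Origin on the desk below its middle; its open front edge is at y = 130 mm; the boxes on it (up to 150 mm above the desk) stay behind y = 60 mm.
- screwdriver: Screwdriver with black handle, about 200 mm long, lying on the desk, a bystander. Origin on the desk below it.
- mug: White mug, 80 mm wide, 95 mm tall, a bystander. Origin under its centre.
- adapter: Black power adapter 100 x 50 x 32 mm, a bystander. Origin under its centre.
- tape_roll: Roll of clear tape lying flat, 90 mm across, 24 mm tall, a bystander. Origin under its centre.
- bay_cover: The unit's bay cover, taken off: a steel plate 70 x 90 x 4 mm with four screw heads up to 10 mm, a bystander. Origin under its centre.
- calculator: Desk calculator 150 x 90 x 20 mm, a bystander. Origin under its centre.
- slim_battery: Another, slim battery 25 x 96 x 61 mm standing on the desk, a bystander. Origin under its centre.
Not all that is in view belongs to the job. Leave any blue or green look-alike of the part that bears battery_center alone.

How it is judged:
By the outcome, as a careful person would: the job done as asked, in the order asked, and still so for the second after the job is handed in, with the robot touching nothing.
It also fails if it takes over 70 s, if anything falls off the work surface, if the arm or the gripper's body presses on something with over 40 N, if the wrist force passes 120 N, or if a joint passes its speed limit or range.

## Working session

There is one attempt and no reset: what is moved stays moved. The work goes in short steps, Python scripts to look and compute and a shell command to move; the robot and the scene stay as the last step left them, time stands still between calls to the robot, and variables do not carry over. Pictures are saved under pics/ and viewed, and the job is handed in when it is done.

```bash
mkdir -p pics; ls; python3 - <<'E'
from station import ctrl
import cv2
print(ctrl.get_obs())
for n in ["scene","side","wrist"]:
    m=ctrl.camera_model(n); print(n,{k:(v.round(3).tolist() if hasattr(v,'round') and hasattr(v,'tolist') else v) for k,v in m.items()})
    cv2.imwrite(f"pics/{n}0.png",ctrl.camera(n)[:,:,::-1])
print(ctrl.tip_reach)
E
```

```text
pics
{'time_s': 0.0, 'qpos': array([-1.21862537e+00,  3.00446488e-01,  1.52155774e+00,  4.63413779e-06,
        1.32070484e+00, -6.66049356e-02]), 'joint_vel': array([ 0.00148999, -0.0001814 ,  0.00020113, -0.00096818,  0.0001516 ,
        0.00034622]), 'tau': array([-1.19577420e-03, -5.31810594e+01, -3.52735627e+01,  7.07741152e-02,
        2.43823574e-02, -9.77616469e-05]), 'ee_pos': array([ 0.2235698 , -0.50225884,  0.22690969]), 'eef_rot': array([-3.14047901e+00, -7.87828765e-05,  4.18774700e-01]), 'force': array([-0.44619975, -0.25720082,  0.27579039]), 'moment': array([-0.0544919 , -0.00729578,  0.01121485]), 'grip_width': 0.09396124569954496}
scene {'fx': 475.1900738568266, 'fy': 475.1900738568266, 'cx': 317.61177078766593, 'cy': 243.37015568887102, 'R': [[-0.823, 0.569, -0.011], [0.412, 0.581, -0.702], [-0.393, -0.582, -0.712]], 't': [0.427, -0.158, 1.34]}
side {'fx': 554.6229421362389, 'fy': 554.6229421362389, 'cx': 315.4672767245847, 'cy': 232.16437452996138, 'R': [[-0.281, -0.959, 0.017], [-0.567, 0.152, -0.809], [0.774, -0.237, -0.587]], 't': [0.136, 0.329, 1.04]}
wrist {'fx': 410.23705639385025, 'fy': 410.23705639385025, 'cx': 322.19215420541906, 'cy': 238.30210028426765, 'R': [[0.407, -0.913, -0.0], [-0.887, -0.395, 0.238], [-0.218, -0.096, -0.971]], 't': [-0.55, -0.025, 0.39]}
0.022
```

View pics/scene0.png

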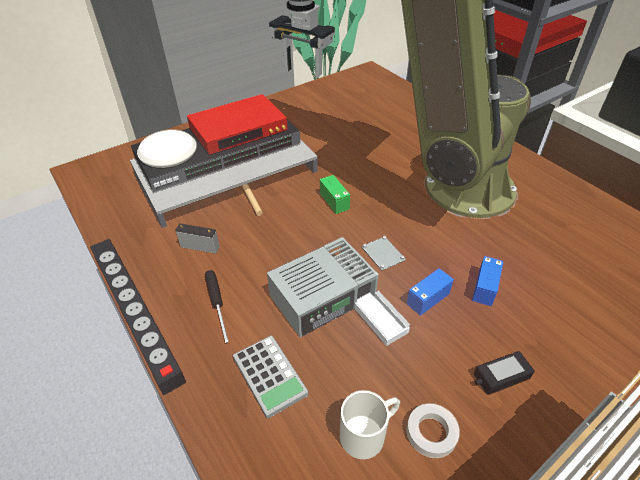

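View pics/side0.png

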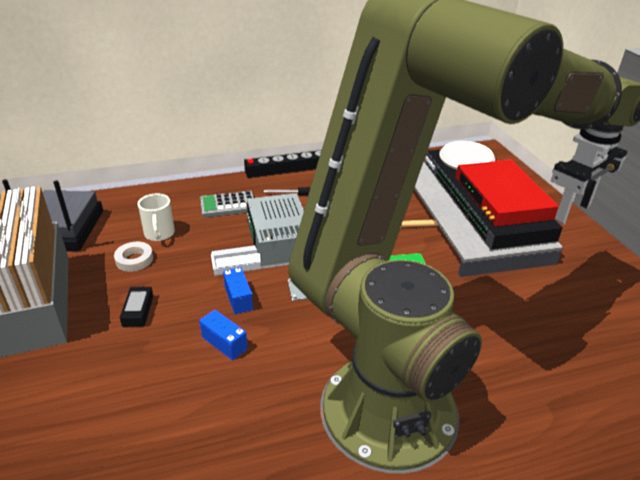

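View pics/wrist0.png

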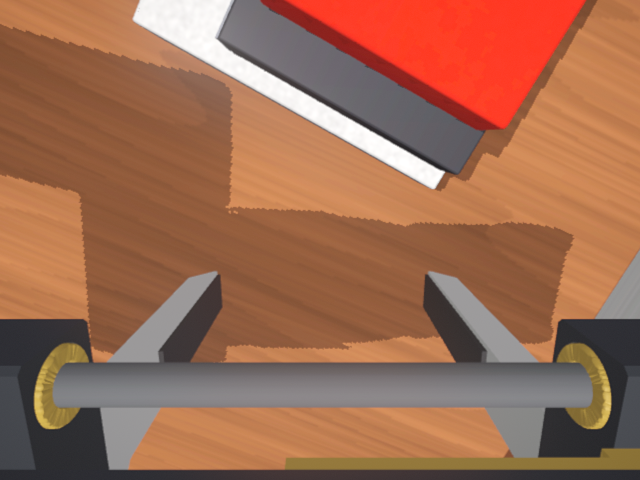

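```bash
cat > h.py <<'E'
from station import ctrl
import numpy as np, cv2
def cast(name,uv,z,m=None):
    m=m or ctrl.camera_model(name); R=np.array(m["R"]);t=np.array(m["t"])
    d=R.T@np.array([(uv[0]-m["cx"])/m["fx"],(uv[1]-m["cy"])/m["fy"],1]); c=-R.T@t
    return c+d*(z-c[2])/d[2]
def proj(name,X,m=None):
    m=m or ctrl.camera_model(name); p=np.array(m["R"])@np.array(X)+np.array(m["t"])
    return np.array([m["fx"]*p[0]/p[2]+m["cx"],m["fy"]*p[1]/p[2]+m["cy"]])
def crop(src,box,k,out):
    im=cv2.imread(src) if isinstance(src,str) else src
    x0,y0,x1,y1=box; cv2.imwrite(out,cv2.resize(im[y0:y1,x0:x1],None,fx=k,fy=k,interpolation=cv2.INTER_CUBIC))
def shot(name,out):
    im=ctrl.camera(name)[:,:,::-1].copy(); cv2.imwrite(out,im); return im
E
python3 - <<'E'
from h import *
crop("pics/scene0.png",(255,225,415,345),5,"pics/c1.png")
crop("pics/scene0.png",(150,150,350,270),4,"pics/c2.png")
E
```

```text
(no output)
```

View pics/c1.png

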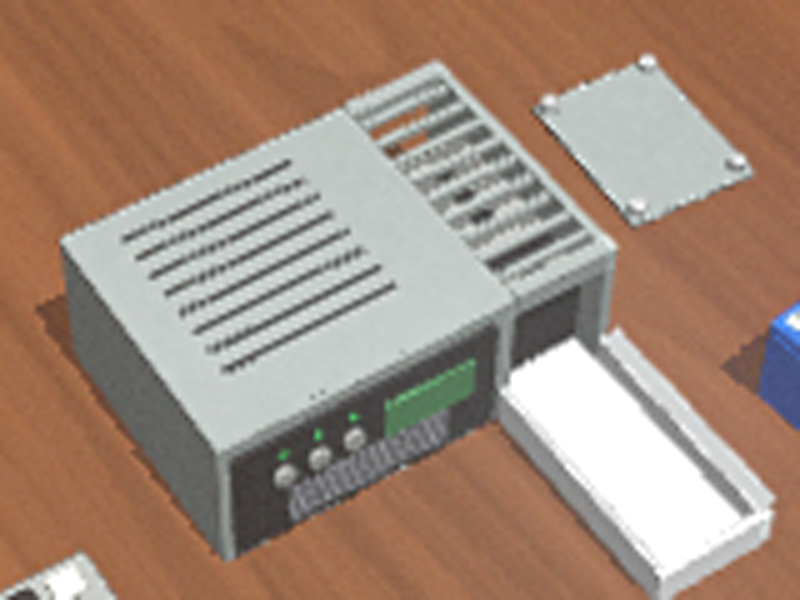

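View pics/c2.png

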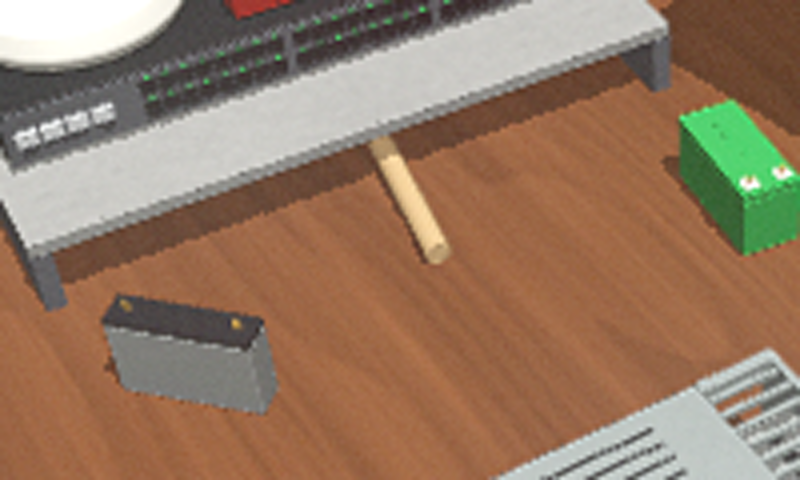

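The scene view shows the unit's top corners at (268,273), (342,237), (378,274), (299,316), the tray at (383,318) and the wooden stick's tip at (259,213), emerging from the riser at (245,185). The battery sits under the grille (dark). The blue boxes (430,290) and (488,280), the green one (335,194) and the slim one (197,238) are not the target.

```bash
python3 - <<'E'
from h import *
np.set_printoptions(precision=4,suppress=True)
P=np.array([cast("scene",p,.08)[:2] for p in [(268,273.4),(342.4,237.4),(378,274),(299.4,316)]])
L=np.array([[.170,-.0675],[-.0285,-.0675],[-.0285,.0675],[.170,.0675]])
pc,lc=P.mean(0),L.mean(0)
H=(L-lc).T@(P-pc);U,S,V=np.linalg.svd(H);R=V.T@np.diag([1,np.linalg.det(V.T@U.T)])@U.T
t=pc-R@lc
print(P);print("ups",t,np.degrees(np.arctan2(R[1,0],R[0,0])),"res",(P-(L@R.T+t))*1000)
for n,l in dict(mouth=(0,-.0675),tray=(0,.122),start=(0,-.3)).items(): print(n,R@np.array(l)+t)
print("stick tip",cast("scene",(257.5,212.5),.009),"edge pt",cast("scene",(246,187),.009))
for n,p,z in [("green",(335,190),.0),("slim",(197,245),0),("sdr tip",(226,341),0),("sdr h",(210,272),0.01),("cover",(384,252),0),("blue1",(430,300),0),("blue2",(487,293),0),("riser r",(316,161),.057),("riser l",(160,212),.057),("calc top",(267,340),.02),("mug",(364,450),0)]: print(n,cast("scene",p,z))
E
```

```text
[[0.6563 0.0137]
 [0.4608 0.0179]
 [0.4653 0.1507]
 [0.6622 0.1457]]
ups [0.4904 0.084 ] -1.6145314927952132 res [[-2.1094  1.9747]
 [ 0.7473  0.5802]
 [ 1.4508 -1.6174]
 [-0.0887 -0.9374]]
mouth [0.4885 0.0165]
tray [0.4939 0.2059]
start [ 0.482  -0.2159]
stick tip [ 0.544  -0.2442  0.009 ] edge pt [ 0.517  -0.3572  0.009 ]
green [ 0.314 -0.21   0.   ]
slim [ 0.7245 -0.2348  0.    ]
sdr tip [0.7935 0.0605 0.    ]
sdr h [ 0.7396 -0.1247  0.01  ]
cover [0.3578 0.0543 0.    ]
blue1 [0.3701 0.2271 0.    ]
blue2 [0.251  0.2866 0.    ]
riser r [ 0.3237 -0.2891  0.057 ]
riser l [ 0.7663 -0.3384  0.057 ]
calc top [0.7272 0.1201 0.02  ]
mug [0.6971 0.401  0.    ]
```

```bash
cat > go.py <<'E'
# prints shifts (tool axes, mm) and spin to reach x y z yaw in n rows ; shift taken before/with tool as at row start
import sys,numpy as np
from station import ctrl
o=ctrl.get_obs(); x,y,z,yw=map(float,sys.argv[1:5])
p=o["ee_pos"]; y0=o["eef_rot"][2]; d=(yw-y0+np.pi)%(2*np.pi)-np.pi
D=np.array([x,y,z])-p
n=int(sys.argv[5]) if len(sys.argv)>5 else max(1,int(np.ceil(max(np.linalg.norm(D)/.060,abs(d)/.18))))
print("t",round(o["time_s"],2),"pos",p.round(4),"rpy",o["eef_rot"].round(3),"q1,q6",o["qpos"][[0,5]].round(2),"F",o["force"].round(1),"w",round(o["grip_width"]*1000,1))
def loc(a): 
    c,s=np.cos(a),np.sin(a); return [1000*(c*D[0]+s*D[1]),1000*(s*D[0]-c*D[1]),-1000*D[2]]
print("straight tool shift now",np.round(loc(y0),1),"spin",round(-d,3),"n",n)
if n>1 and abs(d)>.05: print([np.round(np.array(loc(y0+d*i/n))/n,1).tolist() for i in range(n)],round(-d/n,4))
E
python3 go.py .538 -.268 .227 1.337; python3 go.py .5 -.2 .227 1.337
```

```text
t 0.15 pos [ 0.2236 -0.5023  0.227 ] rpy [-3.141 -0.     0.419] q1,q6 [-1.22 -0.07] F [0.1 0.2 0.7] w 93.7
straight tool shift now [382.5 -86.2   0. ] spin -0.918 n 7
[[54.6, -12.3, 0.0], [55.8, -5.1, 0.0], [56.0, 2.3, 0.0], [55.2, 9.6, 0.0], [53.5, 16.7, 0.0], [50.8, 23.6, 0.0], [47.3, 30.0, 0.0]] -0.1312
t 0.15 pos [ 0.2236 -0.5023  0.227 ] rpy [-3.141 -0.     0.419] q1,q6 [-1.22 -0.07] F [0.1 0.2 0.7] w 93.7
straight tool shift now [ 375.5 -163.8    0. ] spin -0.918 n 7
[[53.6, -23.4, 0.0], [56.2, -16.2, 0.0], [57.9, -8.7, 0.0], [58.5, -1.0, 0.0], [58.1, 6.6, 0.0], [56.8, 14.2, 0.0], [54.4, 21.5, 0.0]] -0.1312
```

```bash
python3 -m creep '{"xyz":[[54.6,-12.3,0],[55.8,-5.1,0],[56,2.3,0],[55.2,9.6,0],[53.5,16.7,0]],"spin":[-0.131,-0.131,-0.131,-0.131,-0.131]}' 60
python3 -m creep '{"xyz":[[50.8,23.6,0],[47.3,30,0],[0,0,60],[0,0,0]],"spin":[-0.131,-0.131,0,0]}' 60
python3 - <<'E'
from h import *
m=ctrl.camera_model("wrist");import pickle
im=shot("wrist","pics/w1.png"); pickle.dump(m,open("w1.pkl","wb"))
E
python3 go.py .538 -.268 .024 1.337
```

```text
time_s: 0.78
ee_pos: [0.4496, -0.3338, 0.2274]
eef_rot: [-3.141, -0.0, 1.078]
force: [-0.3, 0.5, -0.5]
grip_width: 0.0603
time_s: 1.27
ee_pos: [0.5367, -0.267, 0.1636]
eef_rot: [-3.134, -0.002, 1.336]
force: [-0.1, 0.2, 0.0]
grip_width: 0.0601
t 1.32 pos [ 0.5376 -0.2681  0.1668] rpy [-3.138e+00 -1.000e-03  1.336e+00] q1,q6 [-0.52 -0.29] F [ 0.7 -0.7  1.6] w 59.7
straight tool shift now [  0.2   0.4 142.8] spin -0.001 n 3
```

View pics/w1.png

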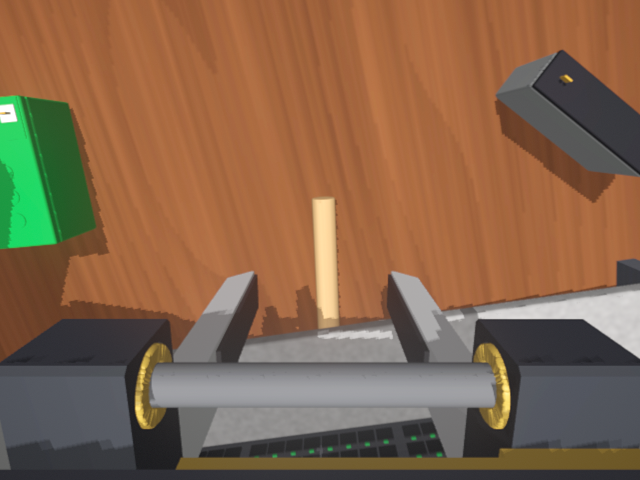

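```bash
python3 - <<'E'
from h import *
import pickle; m=pickle.load(open("w1.pkl","rb"))
im=cv2.imread("pics/w1.png"); h=cv2.cvtColor(im,cv2.COLOR_BGR2HSV)
k=(im[:,:,2]>190)&(im[:,:,1]>150)&(im[:,:,0]<200)&(im[:,:,2].astype(int)-im[:,:,0]>40)
k[:,:290]=0;k[:,360:]=0;k[:190]=0;k[330:]=0
ys,xs=np.nonzero(k);print(len(xs))
for r in (200,210,225,240,260,280,300,318):
    c=xs[ys==r]; 
    if len(c): print(r,c.min(),c.max(),cast("wrist",((c.min()+c.max())/2,r),.012,m)[:2].round(4))
for uv in [(324,198)]: print("tip top",cast("wrist",uv,.018,m))
E
```

```text
2505
200 313 333 [ 0.5414 -0.2446]
210 313 333 [ 0.5396 -0.252 ]
225 314 334 [ 0.5376 -0.2636]
240 315 334 [ 0.5353 -0.2752]
260 315 335 [ 0.5319 -0.291 ]
280 316 336 [ 0.5289 -0.3073]
300 317 336 [ 0.5254 -0.324 ]
318 323 336 [ 0.5242 -0.3398]
tip top [ 0.54266987 -0.2424182   0.018     ]
```

```bash
python3 go.py .5368 -.268 .024 1.372
python3 -m creep '{"xyz":[[0,0.9,40],[0,0,45],[0,0,40],[0,0,17.5],[0,0,0]],"spin":[-0.035,0,0,0,0]}' 60
python3 go.py .5368 -.268 .024 1.372
```

```text
t 1.32 pos [ 0.5376 -0.2681  0.1668] rpy [-3.138e+00 -1.000e-03  1.336e+00] q1,q6 [-0.52 -0.29] F [ 0.7 -0.7  1.6] w 59.7
straight tool shift now [-1.000e-01 -8.000e-01  1.428e+02] spin -0.036 n 3
time_s: 1.95
ee_pos: [0.5394, -0.2692, 0.026]
eef_rot: [3.141, 0.0, 1.37]
force: [-0.7, -0.3, 0.2]
grip_width: 0.0599
t 1.95 pos [ 0.5394 -0.2692  0.026 ] rpy [3.141 0.    1.37 ] q1,q6 [-0.52 -0.32] F [-0.7 -0.3  0.2] w 59.9
straight tool shift now [ 0.6 -2.8  2. ] spin -0.002 n 1
```

```bash
python3 -m creep '{"xyz":[[0.5,-2.5,1.5],[0,0,0],[0,0,0],[0,0,0],[0,0,0]],"spin":[0,0,0,0,0]}' 10 40
python3 -m creep '{"xyz":[[0,0,0]],"spin":[0]}'
python3 go.py .4864 -.060 .0245 1.543 6
```

```text
time_s: 2.58
ee_pos: [0.5368, -0.2675, 0.0236]
eef_rot: [3.141, 0.0, 1.371]
force: [-1.2, 0.0, 1.3]
grip_width: 0.0166
time_s: 2.7
ee_pos: [0.5369, -0.2676, 0.0236]
eef_rot: [3.141, 0.0, 1.371]
force: [-1.1, -0.3, 2.2]
grip_width: 0.0169
t 2.7 pos [ 0.5369 -0.2676  0.0236] rpy [3.141 0.    1.371] q1,q6 [-0.52 -0.32] F [-1.1 -0.3  2.2] w 16.9
straight tool shift now [193.4 -90.7  -0.9] spin -0.172 n 6
[[32.2, -15.1, -0.1], [32.7, -14.2, -0.1], [33.0, -13.2, -0.1], [33.4, -12.3, -0.1], [33.8, -11.3, -0.1], [34.1, -10.3, -0.1]] -0.0287
```

```bash
python3 -m creep '{"xyz":[[22,-5,0],[26,-9,0],[26,-12,0],[26,-12,0],[26,-12,0]],"spin":[-0.02,-0.02,-0.02,-0.03,-0.03]}'
python3 go.py .4864 -.060 .0245 1.543 3
```

```text
time_s: 3.32
ee_pos: [0.5066, -0.1338, 0.0236]
eef_rot: [3.141, 0.0, 1.493]
force: [0.9, -1.9, 2.0]
grip_width: 0.017
t 3.33 pos [ 0.5066 -0.1338  0.0236] rpy [3.141 0.    1.493] q1,q6 [-0.33 -0.25] F [ 0.9 -1.9  2. ] w 17.0
straight tool shift now [ 72.  -25.8  -0.9] spin -0.05 n 3
```

```bash
python3 -m creep '{"xyz":[[24,-9,0],[24,-8,0],[22,-7,0],[0,0,0]],"spin":[-0.02,-0.02,-0.01,0]}'
python3 - <<'E'
from h import *
im=shot("scene","pics/s2.png"); crop(im,(150,130,450,355),2.6,"pics/s2c.png")
E
python3 go.py .4864 -.060 .0245 1.543 1
```

```text
time_s: 3.82
ee_pos: [0.4868, -0.0627, 0.0236]
eef_rot: [-3.141, -0.0, 1.543]
force: [1.0, -0.2, 0.5]
grip_width: 0.0169
t 3.88 pos [ 0.4871 -0.0635  0.0236] rpy [-3.141 -0.     1.542] q1,q6 [-0.2  -0.18] F [0.8 1.6 1.8] w 17.1
straight tool shift now [ 3.5 -0.8 -0.9] spin -0.001 n 1
```

View pics/s2c.png

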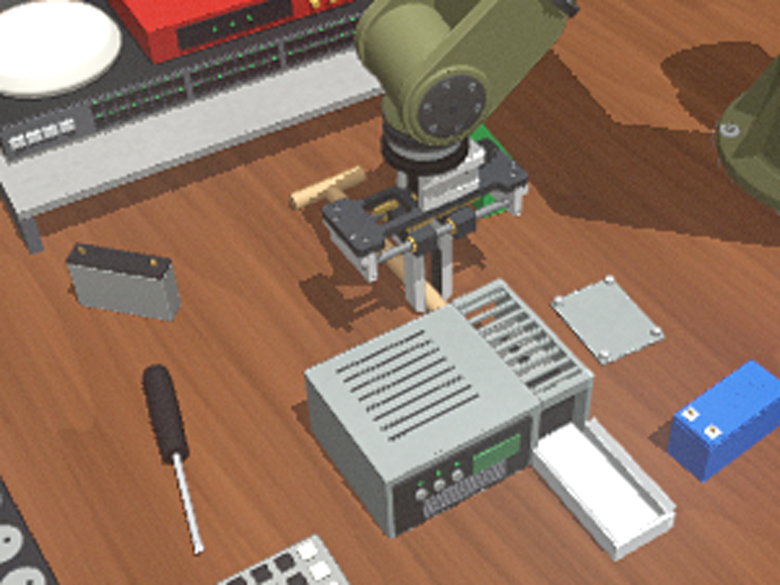

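The stick is out, the crossbar ahead of the riser edge. Now re-grip near the handle.

```bash
python3 -m creep '{"xyz":[[0,0,0],[0,0,0],[0,0,-40],[-20,0,-50],[-60,0,-20]],"spin":[0,0,0,0,0]}' 60
python3 -m creep '{"xyz":[[-60,0,0],[-20,0,0],[0,0,0]],"spin":[0,0,0]}' 60
python3 - <<'E'
from h import *
import pickle
m=ctrl.camera_model("wrist"); shot("wrist","pics/w3.png"); pickle.dump(m,open("w3.pkl","wb"))
E
python3 go.py .4864 -.220 .0245 1.543 1
```

```text
time_s: 4.5
ee_pos: [0.4858, -0.1439, 0.136]
eef_rot: [3.138, 0.001, 1.543]
force: [0.1, -1.4, -0.2]
grip_width: 0.0594
time_s: 4.88
ee_pos: [0.4821, -0.2243, 0.1327]
eef_rot: [-3.141, -0.0, 1.539]
force: [-0.8, 1.0, -0.4]
grip_width: 0.06
t 4.92 pos [ 0.4823 -0.2232  0.1327] rpy [-3.141e+00 -1.000e-03  1.540e+00] q1,q6 [-0.5  -0.47] F [-0.2  0.3 -0.4] w 59.8
straight tool shift now [  3.3   4.  108.2] spin -0.003 n 1
```

View pics/w3.png

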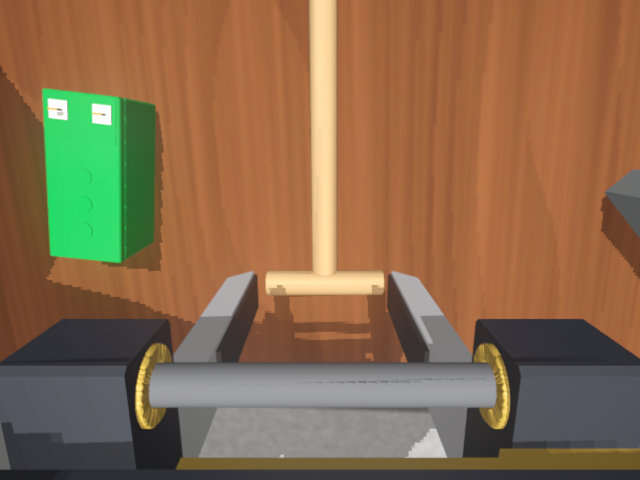

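```bash
python3 - <<'E'
from h import *
import pickle; m=pickle.load(open("w3.pkl","rb"))
im=cv2.imread("pics/w3.png").astype(int)
for r in (10,60,120,180,230,260):
    row=im[r,290:350]; c=np.nonzero((row[:,1]>140)&(row[:,2]-row[:,0]>40))[0]+290
    print(r,c.min(),c.max(),cast("wrist",((c.min()+c.max())/2,r),.012,m)[:2].round(4))
print(cast("wrist",(325,274),.014,m),cast("wrist",(267,283),.012,m),cast("wrist",(383,283),.012,m))
E
```

```text
10 310 335 [ 0.4866 -0.0796]
60 310 335 [ 0.4857 -0.1082]
120 311 335 [ 0.4849 -0.1445]
180 311 335 [ 0.4837 -0.1834]
230 312 335 [ 0.4829 -0.218 ]
260 312 335 [ 0.4823 -0.2397]
[ 0.48301466 -0.2494471   0.014     ] [ 0.44124426 -0.25558554  0.012     ] [ 0.52437096 -0.25824369  0.012     ]
```

```bash
python3 -m creep '{"xyz":[[1,0,40],[0,0,45],[0,0,23],[0,0,0]],"spin":[-0.002,0,0,0]}' 60
python3 go.py .4827 -.222 .024 1.544 1
```

```text
time_s: 5.42
ee_pos: [0.4825, -0.2207, 0.0241]
eef_rot: [-3.14, -0.001, 1.544]
force: [-0.4, 0.2, 0.4]
grip_width: 0.0602
t 5.42 pos [ 0.4825 -0.2207  0.0241] rpy [-3.140e+00 -1.000e-03  1.544e+00] q1,q6 [-0.5  -0.47] F [-0.4  0.2  0.4] w 60.2
straight tool shift now [-1.3  0.2  0.1] spin 0.0 n 1
```

Close at 60 N and lift 28 mm, then look with both cameras.

```bash
python3 -m creep '{"xyz":[[0,0,0],[0,0,0],[0,0,0],[0,0,0],[0,0,0]],"spin":[0,0,0,0,0]}' 10 60
python3 -m creep '{"xyz":[[0,0,-10],[0,0,-18],[0,0,0],[0,0,0]],"spin":[0,0,0,0]}'
python3 - <<'E'
from h import *
import pickle
im=shot("scene","pics/s4.png"); crop(im,(220,150,420,300),4,"pics/s4c.png")
m=ctrl.camera_model("wrist"); shot("wrist","pics/w4.png"); pickle.dump(m,open("w4.pkl","wb"))
E
python3 go.py .4825 -.2207 .052 1.544 1
```

```text
time_s: 6.05
ee_pos: [0.4825, -0.2225, 0.0253]
eef_rot: [3.141, 0.0, 1.543]
force: [-0.2, 0.8, 0.3]
grip_width: 0.0168
time_s: 6.55
ee_pos: [0.4825, -0.2225, 0.0534]
eef_rot: [3.141, 0.0, 1.543]
force: [-1.2, 0.5, -0.8]
grip_width: 0.0167
t 6.65 pos [ 0.4823 -0.2224  0.0529] rpy [-3.141 -0.     1.543] q1,q6 [-0.5  -0.47] F [-1.1  0.   0.2] w 16.7
straight tool shift now [1.7 0.1 0.9] spin -0.001 n 1
```

View pics/s4c.png

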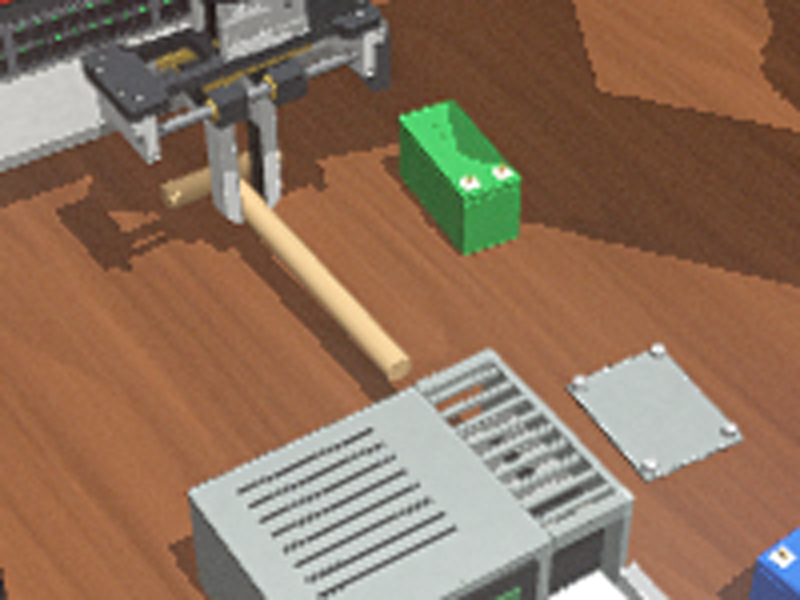

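View pics/w4.png

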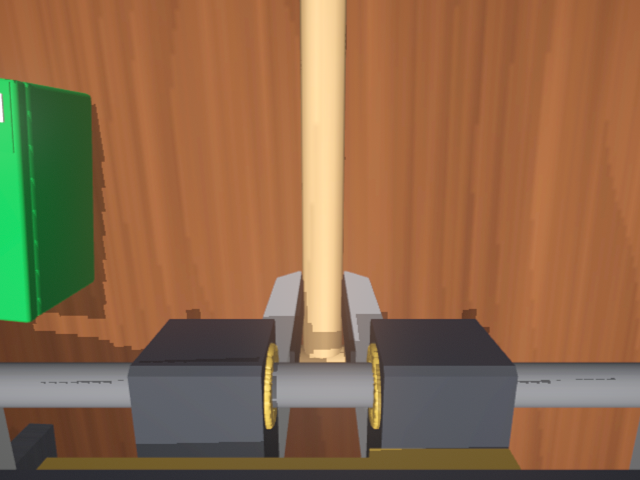

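```bash
python3 - <<'E'
from h import *
for z in (.009,.02,.03,.037,.045): print(z,proj("scene",(.4875,-.037,z)).round(1))
for y in (.0165,): print(proj("scene",(.4885,.0165,.037)))
E
```

```text
0.009 [319.5 249.6]
0.02 [319.4 246.4]
0.03 [319.4 243.6]
0.037 [319.4 241.5]
0.045 [319.4 239.2]
[332.07276088 254.92173862]
```

```bash
python3 -m creep '{"xyz":[[25,0,1],[30,0,0],[10,0,0],[12,0,0],[16,0,0]],"spin":[0,0,0,0,0]}'
python3 -m creep '{"xyz":[[18,0,0],[18,0,0],[18,0,0]],"spin":[0,0,0]}'
python3 - <<'E'
from h import *
im=shot("scene","pics/s5.png"); crop(im,(250,190,430,340),4,"pics/s5c.png")
E
```

```text
time_s: 7.28
ee_pos: [0.4856, -0.1312, 0.0525]
eef_rot: [3.14, 0.003, 1.542]
force: [-0.9, -15.5, -1.0]
grip_width: 0.0166
time_s: 7.65
ee_pos: [0.4871, -0.0771, 0.0525]
eef_rot: [3.14, 0.003, 1.542]
force: [-0.2, -16.6, -1.2]
grip_width: 0.0163
```

View pics/s5c.png

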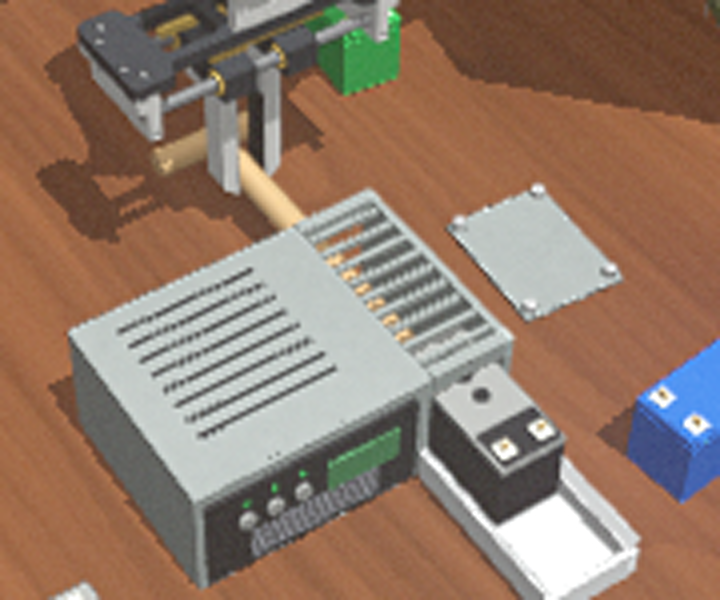

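```bash
python3 -m creep '{"xyz":[[12,0,0],[12,0,0],[10,0,0],[8,0,0],[5,0,0]],"spin":[0,0,0,0,0]}'
python3 -m creep '{"xyz":[[0,0,0]],"spin":[0]}'
python3 - <<'E'
from h import *
im=shot("scene","pics/s6.png"); crop(im,(250,190,430,340),4,"pics/s6c.png")
E
```

```text
time_s: 8.32
ee_pos: [0.4879, -0.0281, 0.0522]
eef_rot: [-3.141, 0.0, 1.543]
force: [0.1, -4.1, -1.7]
grip_width: 0.0162
time_s: 8.45
ee_pos: [0.4879, -0.0281, 0.0522]
eef_rot: [-3.141, -0.0, 1.543]
force: [-0.4, -0.1, -0.7]
grip_width: 0.0169
```

View pics/s6c.png

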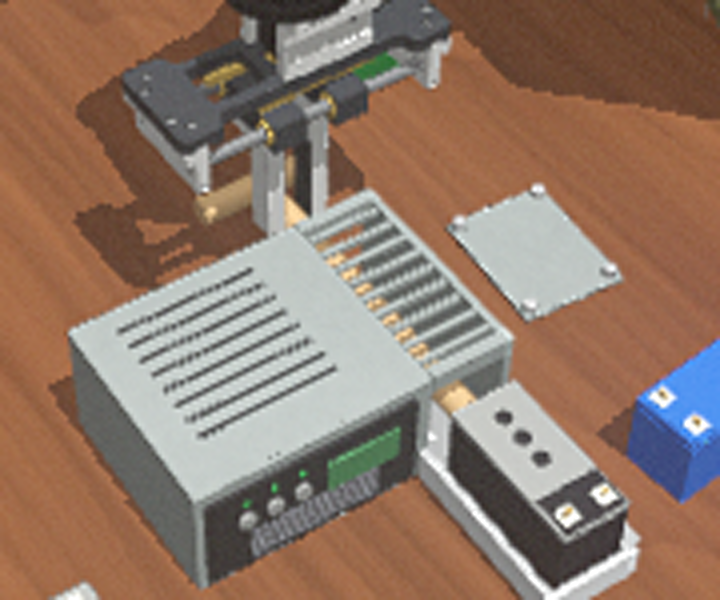

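```bash
python3 -m creep '{"xyz":[[-30,0,0],[-40,0,0],[-45,0,0],[-40,0,0],[-30,0,0]],"spin":[0,0,0,0,0]}'
python3 -m creep '{"xyz":[[-4,0,0],[0,0,14],[0,0,12],[0,0,0]],"spin":[0,0,0,0]}'
python3 - <<'E'
from h import *
im=shot("scene","pics/s7.png"); crop(im,(220,150,420,300),4,"pics/s7c.png")
E
```

```text
time_s: 9.12
ee_pos: [0.4825, -0.2152, 0.0522]
eef_rot: [3.142, -0.0, 1.542]
force: [-0.9, 0.8, -1.4]
grip_width: 0.0163
time_s: 9.62
ee_pos: [0.4823, -0.2163, 0.0248]
eef_rot: [-3.14, -0.001, 1.544]
force: [-0.4, 0.9, -1.3]
grip_width: 0.0168
```

View pics/s7c.png

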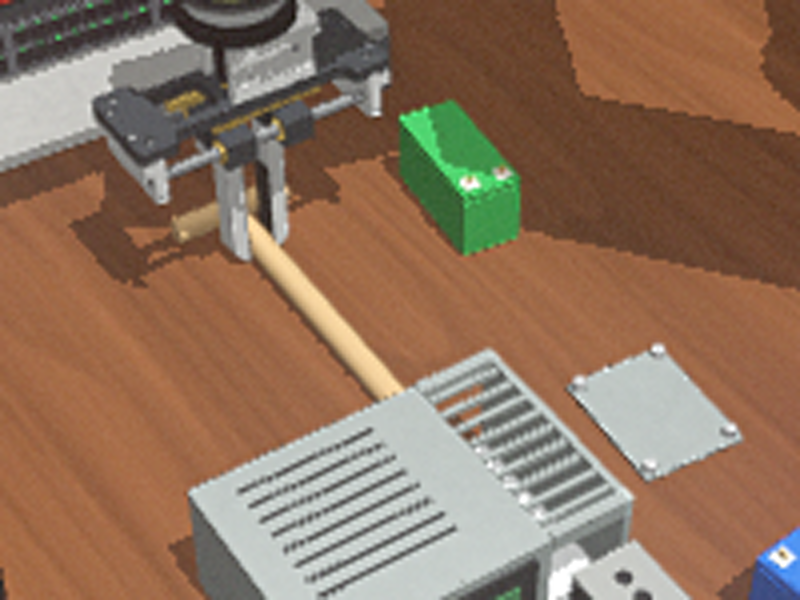

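```bash
python3 -m creep '{"xyz":[[0,0,0],[0,0,0],[0,0,-20],[0,0,-50],[30,0,-50]],"spin":[0,0,0,0,0]}' 80
python3 go.py .4925 .195 .185 1.543
python3 - <<'E'
from h import *
for n,p,z in [("adapter",(505,380),.0),("ad top",(505,370),.032),("adL",(478,385),0),("tape",(434,430),.024),("mug",(364,440),0),("mug rim",(365,408),.095),("handle",(395,410),.05),("blue1",(430,300),0),("blue1 near corner",(413,308),0),("blue1 near",(428,311),0),("blue r",(452,288),0),("blue2l",(476,297),0),("blue2",(494,302),0)]: print(n,cast("scene",p,z).round(3))
E
```

```text
time_s: 10.3
ee_pos: [0.4833, -0.188, 0.1476]
eef_rot: [3.142, 0.0, 1.541]
force: [-0.2, 1.5, 0.3]
grip_width: 0.0632
t 10.3 pos [ 0.4833 -0.188   0.1476] rpy [3.142 0.    1.541] q1,q6 [-0.44 -0.41] F [-0.2  1.5  0.3] w 63.2
straight tool shift now [383.1  -2.3 -37.4] spin -0.002 n 7
adapter [0.389 0.453 0.   ]
ad top [0.393 0.446 0.032]
adL [0.44 0.43 0.  ]
tape [0.582 0.451 0.024]
mug [0.686 0.387 0.   ]
mug rim [0.68  0.374 0.095]
handle [0.624 0.392 0.05 ]
blue1 [0.37  0.227 0.   ]
blue1 near corner [0.416 0.222 0.   ]
blue1 near [0.395 0.247 0.   ]
blue r [0.305 0.231 0.   ]
blue2l [0.28 0.28 0.  ]
blue2 [0.258 0.313 0.   ]
```

```bash
python3 -m creep '{"xyz":[[50,0,-20],[56,0,-16],[58,0,0],[58,0,0],[58,0,0]],"spin":[0,0,0,0,0]}' 80
python3 -m creep '{"xyz":[[50,0,0],[30,0,0],[0,0,0]],"spin":[0,0,0]}' 80
python3 - <<'E'
from h import *
import pickle
m=ctrl.camera_model("wrist"); shot("wrist","pics/w8.png"); pickle.dump(m,open("w8.pkl","wb"))
im=shot("scene","pics/s8.png"); crop(im,(220,150,480,345),3,"pics/s8c.png")
E
python3 go.py .494 .2055 .056 1.543
```

```text
time_s: 10.92
ee_pos: [0.4911, 0.0943, 0.1826]
eef_rot: [3.141, -0.0, 1.543]
force: [0.9, -0.4, -0.3]
grip_width: 0.0801
time_s: 11.3
ee_pos: [0.4933, 0.1739, 0.1822]
eef_rot: [3.142, -0.0, 1.545]
force: [1.0, 0.3, -0.0]
grip_width: 0.0799
t 11.4 pos [0.4935 0.1719 0.1822] rpy [-3.141  0.     1.543] q1,q6 [0.27 0.29] F [-0.1 -0.6  0.1] w 79.9
straight tool shift now [ 33.6  -0.4 126.2] spin 0.0 n 3
```

View pics/w8.png

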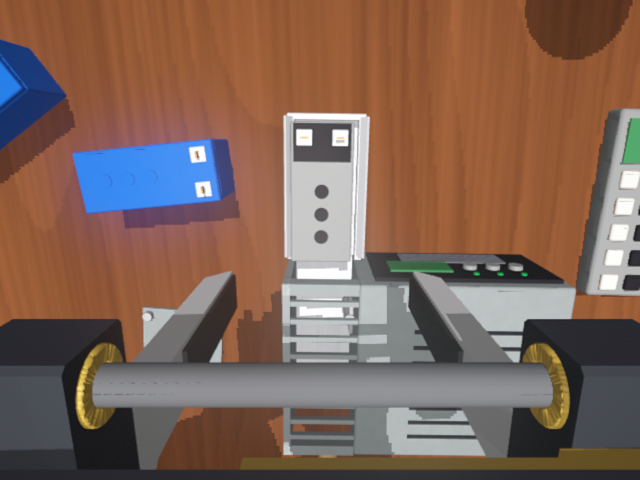

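View pics/s8c.png

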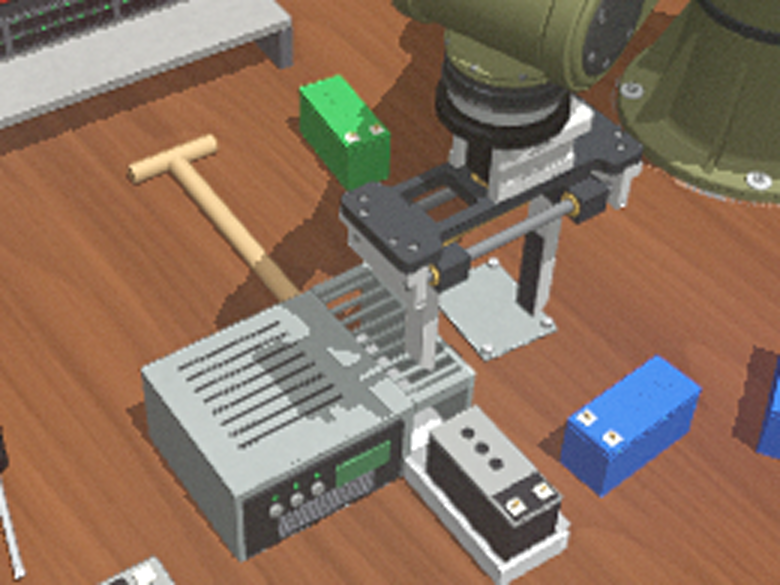

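```bash
python3 - <<'E'
from h import *
import pickle; m=pickle.load(open("w8.pkl","rb"))
crop("pics/w8.png",(270,100,390,280),3.3,"pics/w8c.png")
for p in [(293,122),(352,122),(353,262),(291,262)]: print(p,cast("wrist",p,.058,m).round(4))
E
```

```text
(293, 122) [0.4758 0.2529 0.058 ]
(352, 122) [0.5148 0.2519 0.058 ]
(353, 262) [0.5147 0.1553 0.058 ]
(291, 262) [0.4703 0.1564 0.058 ]
```

View pics/w8c.png

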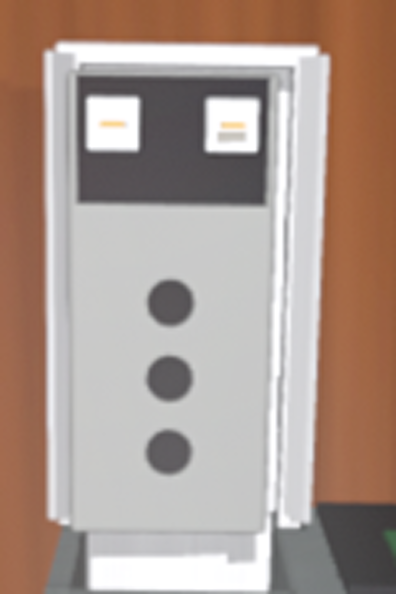

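```bash
python3 - <<'E'
from h import *
import pickle; m=pickle.load(open("w8.pkl","rb"))
f=lambda x,y,z:cast("wrist",(270+x/3.3,100+y/3.3),z,m)[:2]
B=np.array([f(76,78,.058),f(268,78,.058),f(265,530,.058),f(72,530,.058)]);print(B.round(4),B.mean(0))
d=(B[0]+B[1]-B[2]-B[3]);print("yaw",np.arctan2(d[1],d[0]))
l0,l1,r0,r1=f(45,52,.027),f(50,520,.027),f(329,55,.027),f(308,522,.027)
print(l0,l1,r0,r1,(l0+r0)/2,(l1+r1)/2)
# lips end far
print("end lip top",f(185,48,.020))
E
```

```text
[[0.4758 0.2518]
 [0.5142 0.2509]
 [0.5128 0.1564]
 [0.471  0.1574]] [0.49345276 0.20412168]
yaw 1.5378386426490696
[0.4671063  0.25854966] [0.46319824 0.15068712] [0.5299571  0.25635187] [0.52520842 0.14861731] [0.4985317  0.25745077] [0.49420333 0.14965222]
end lip top [0.49818488 0.25898865]
```

```bash
python3 -m creep '{"xyz":[[32,0,40],[0,0,45],[0,0,30],[0,0,13],[0,0,0]],"spin":[0,0,0,0,0]}' 70
python3 go.py .494 .204 .054 1.54
```

```text
time_s: 12.02
ee_pos: [0.4946, 0.2036, 0.0543]
eef_rot: [-3.141, 0.0, 1.542]
force: [0.6, -0.4, 0.1]
grip_width: 0.0701
t 12.03 pos [0.4946 0.2036 0.0543] rpy [-3.141  0.     1.542] q1,q6 [0.32 0.35] F [ 0.6 -0.4  0.1] w 70.1
straight tool shift now [ 0.4 -0.6  0.3] spin 0.002 n 1
```

```bash
python3 -m creep '{"xyz":[[0,0,0],[0,0,0],[0,0,0],[0,0,0],[0,0,0]],"spin":[0,0,0,0,0]}' 20 50
python3 -m creep '{"xyz":[[0,0,-10],[0,0,-25],[0,0,-30],[0,0,0]],"spin":[0,0,0,0]}'
python3 - <<'E'
from h import *
im=shot("scene","pics/s9.png"); crop(im,(300,200,480,335),4,"pics/s9c.png")
E
python3 go.py .50 .335 .12 3.113
```

```text
time_s: 12.65
ee_pos: [0.4945, 0.2044, 0.0548]
eef_rot: [3.141, -0.0, 1.543]
force: [-3.6, -0.7, 6.6]
grip_width: 0.0428
time_s: 13.15
ee_pos: [0.4953, 0.2046, 0.121]
eef_rot: [3.138, -0.001, 1.543]
force: [-0.5, -0.1, -6.0]
grip_width: 0.0427
t 13.2 pos [0.4945 0.2044 0.1193] rpy [ 3.141 -0.     1.543] q1,q6 [0.32 0.35] F [-0.   0.2 -5.5] w 42.5
straight tool shift now [130.7   1.8  -0.7] spin -1.57 n 9
[[14.5, 0.2, -0.1], [14.3, 2.7, -0.1], [13.6, 5.2, -0.1], [12.5, 7.4, -0.1], [11.0, 9.5, -0.1], [9.2, 11.3, -0.1], [7.1, 12.7, -0.1], [4.8, 13.7, -0.1], [2.3, 14.3, -0.1]] -0.1745
```

View pics/s9c.png

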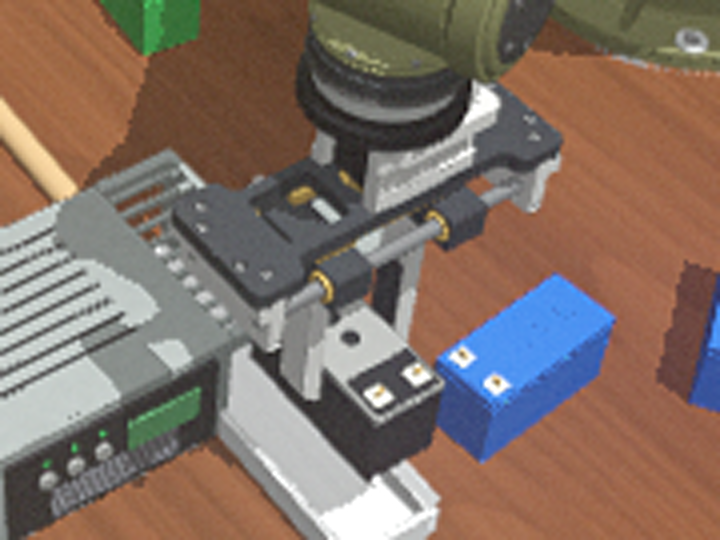

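```bash
python3 -m creep '{"xyz":[[35,0,-10],[45,0,-10],[40,0,0],[11,2,0],[0,0,0]],"spin":[0,0,-0.1,-0.17,-0.17]}'
python3 -m creep '{"xyz":[[0,0,0],[0,0,0],[0,0,0],[0,0,0],[0,0,0]],"spin":[-0.17,-0.17,-0.17,-0.17,-0.17]}'
python3 go.py .50 .335 .0495 3.113
```

```text
time_s: 13.82
ee_pos: [0.4982, 0.336, 0.1368]
eef_rot: [-3.139, 0.0, 1.99]
force: [0.3, -0.5, -5.6]
grip_width: 0.0426
time_s: 14.45
ee_pos: [0.4984, 0.335, 0.1371]
eef_rot: [-3.139, -0.002, 2.838]
force: [-0.2, -0.5, -5.5]
grip_width: 0.0426
t 14.45 pos [0.4984 0.335  0.1371] rpy [-3.139e+00 -2.000e-03  2.838e+00] q1,q6 [ 0.53 -0.74] F [-0.2 -0.5 -5.5] w 42.6
straight tool shift now [-1.5  0.4 87.6] spin -0.275 n 2
[[-0.8, 0.2, 43.8], [-0.8, 0.1, 43.8]] -0.1373
```

```bash
python3 -m creep '{"xyz":[[0,0,10],[0,0,30],[0,0,25],[0,0,15],[0,0,0]],"spin":[-0.14,-0.135,0,0,0]}'
python3 - <<'E'
from h import *
im=shot("scene","pics/s10.png"); crop(im,(330,240,530,390),4,"pics/s10c.png")
E
python3 go.py .50 .335 .0488 3.113
```

```text
time_s: 15.08
ee_pos: [0.4984, 0.335, 0.0576]
eef_rot: [-3.14, -0.002, 3.108]
force: [-0.6, -0.4, -5.0]
grip_width: 0.0428
t 15.12 pos [0.499  0.3353 0.0589] rpy [-3.141e+00 -1.000e-03  3.108e+00] q1,q6 [ 0.53 -1.01] F [ 0.2  0.3 -4.9] w 42.7
straight tool shift now [-1.  -0.3 10.1] spin -0.005 n 1
```

View pics/s10c.png

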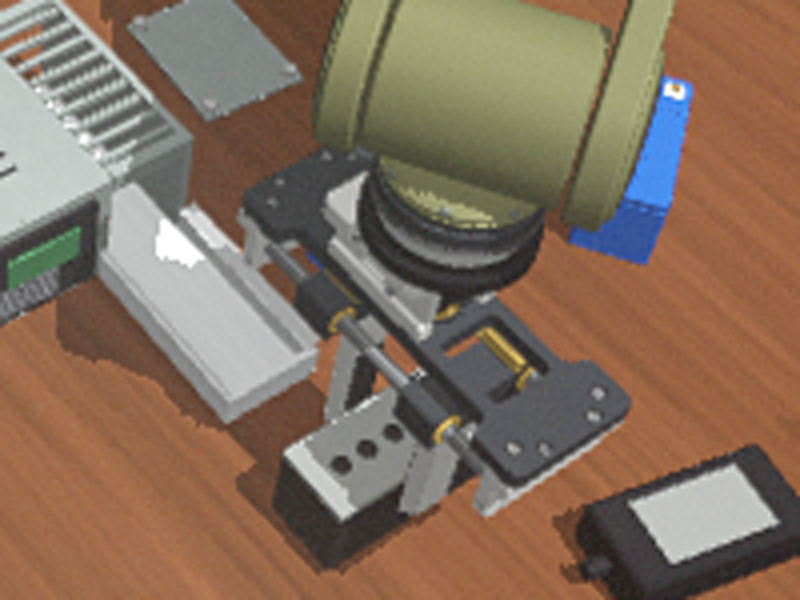

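```bash
python3 -m creep '{"xyz":[[0,0,6],[0,0,3],[0,0,0]],"spin":[0,0,0]}'
```

```text
time_s: 15.5
ee_pos: [0.499, 0.3354, 0.0502]
eef_rot: [-3.142, -0.0, 3.108]
force: [0.4, 0.1, -4.8]
grip_width: 0.0429
```

```bash
python3 -m creep '{"xyz":[[0,0,1],[0,0,0.5],[0,0,0]],"spin":[0,0,0]}'
```

```text
time_s: 15.88
ee_pos: [0.4991, 0.3354, 0.0488]
eef_rot: [3.141, 0.0, 3.108]
force: [0.9, 0.6, -5.4]
grip_width: 0.0428
```

```bash
python3 -m creep '{"xyz":[[0,0,0.6],[0,0,0.5],[0,0,0]],"spin":[0,0,0]}'
```

```text
time_s: 16.25
ee_pos: [0.4991, 0.3355, 0.0488]
eef_rot: [3.141, 0.0, 3.108]
force: [-5.9, -3.6, 8.9]
grip_width: 0.0425
```

```bash
python3 -m creep '{"xyz":[[0,0,0],[0,0,0],[0,0,-10],[0,0,-30],[0,0,-40]],"spin":[0,0,0,0,0]}' 70
python3 -m creep '{"xyz":[[0,0,-20],[0,0,0],[0,0,0],[0,0,0],[0,0,0]],"spin":[0.18,0.18,0.18,0.18,0.18]}' 70
python3 -m creep '{"xyz":[[0,0,0],[0,0,0],[0,0,0],[0,0,0],[0,0,0]],"spin":[0.18,0.18,0.18,0.18,0.18]}' 70
python3 -m creep '{"xyz":[[0,0,0],[0,0,0],[0,0,0],[0,0,0],[0,0,0]],"spin":[0.18,0.18,0.18,0.18,0.18]}' 70
python3 -m creep '{"xyz":[[0,0,0],[0,0,0],[0,0,0],[0,0,0]],"spin":[0.18,0.18,0.08,0]}' 70
python3 - <<'E'
from h import *
import pickle
m=ctrl.camera_model("wrist"); shot("wrist","pics/w11.png"); pickle.dump(m,open("w11.pkl","wb"))
E
python3 go.py .499 .3355 .049 -.033
```

```text
time_s: 16.88
ee_pos: [0.4988, 0.3353, 0.1286]
eef_rot: [-3.141, -0.001, 3.108]
force: [0.1, 0.0, 1.2]
grip_width: 0.0699
time_s: 17.5
ee_pos: [0.4991, 0.3355, 0.1484]
eef_rot: [3.141, 0.0, 2.202]
force: [0.4, 0.4, 0.1]
grip_width: 0.0702
time_s: 18.12
ee_pos: [0.4992, 0.3354, 0.1483]
eef_rot: [3.141, -0.001, 1.302]
force: [-1.3, 0.0, -0.3]
grip_width: 0.0704
time_s: 18.75
ee_pos: [0.4991, 0.3355, 0.1484]
eef_rot: [-3.142, -0.001, 0.402]
force: [0.4, -0.1, 0.1]
grip_width: 0.0703
time_s: 19.25
ee_pos: [0.4992, 0.3355, 0.1482]
eef_rot: [-3.141, -0.001, -0.032]
force: [0.2, -0.2, 0.2]
grip_width: 0.0698
t 19.3 pos [0.4991 0.3355 0.1481] rpy [-3.141 -0.    -0.03 ] q1,q6 [0.53 2.13] F [0.1 0.1 0.1] w 70.1
straight tool shift now [-0.1 -0.  99.1] spin 0.003 n 2
```

View pics/w11.png

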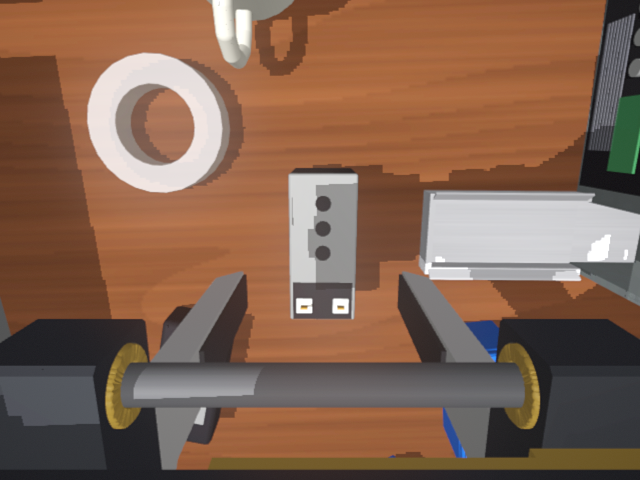

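```bash
python3 -m creep '{"xyz":[[0,0,30],[0,0,40],[0,0,25],[0,0,4],[0,0,0]],"spin":[0,0,0,0,0]}' 70
python3 -m creep '{"xyz":[[0,0,0],[0,0,0],[0,0,0],[0,0,0],[0,0,0]],"spin":[0,0,0,0,0]}' 20 50
python3 -m creep '{"xyz":[[0,0,-20],[0,0,-35],[0,0,-35],[0,0,0]],"spin":[0,0,0,0]}'
python3 - <<'E'
from h import *
import pickle; m=pickle.load(open("w11.pkl","rb"))
crop("pics/w11.png",(410,170,610,300),4,"pics/w11c.png")
E
python3 go.py .494 .3 .14 1.54
```

```text
time_s: 19.92
ee_pos: [0.4994, 0.3357, 0.0495]
eef_rot: [-3.141, -0.001, -0.031]
force: [0.5, -0.2, -0.1]
grip_width: 0.0702
time_s: 20.55
ee_pos: [0.4992, 0.3354, 0.0491]
eef_rot: [-3.141, -0.0, -0.032]
force: [-1.1, -1.6, 5.3]
grip_width: 0.0426
time_s: 21.05
ee_pos: [0.4999, 0.336, 0.1415]
eef_rot: [-3.139, -0.004, -0.032]
force: [-0.2, -0.5, -5.9]
grip_width: 0.0426
t 21.05 pos [0.4999 0.336  0.1415] rpy [-3.139 -0.004 -0.032] q1,q6 [0.53 2.13] F [-0.2 -0.5 -5.9] w 42.6
straight tool shift now [-4.8 36.2  1.5] spin -1.572 n 9
[[-0.5, 4.0, 0.2], [-1.2, 3.9, 0.2], [-1.9, 3.6, 0.2], [-2.5, 3.2, 0.2], [-3.0, 2.7, 0.2], [-3.4, 2.2, 0.2], [-3.7, 1.5, 0.2], [-4.0, 0.9, 0.2], [-4.0, 0.2, 0.2]] -0.1747
```

View pics/w11c.png

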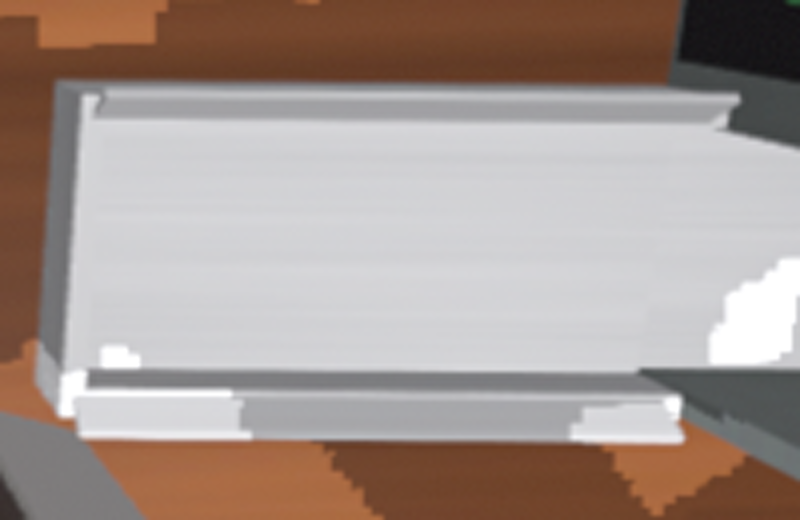

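```bash
python3 - <<'E'
from h import *
import pickle; m=pickle.load(open("w11.pkl","rb"))
f=lambda x,y,z:cast("wrist",(410+x/4,170+y/4),z,m)[:2].round(4)
print("flare hi",f(100,90,.027),f(740,96,.027));print("flare lo",f(80,437,.027),f(684,440,.027))
print("floor hi",f(100,117,.006),f(720,127,.006))
print("end lip inner",f(82,110,.02),f(68,370,.02), "outer", f(60,85,.02))
E
python3 -m creep '{"xyz":[[0,0,0],[0,0,0],[0,0,0],[0,0,0],[0,0,0]],"spin":[-0.175,-0.175,-0.175,-0.175,-0.175]}'
python3 -m creep '{"xyz":[[0,0,0],[0,0,0],[0,0,0],[0,0,0],[0,0,0]],"spin":[-0.175,-0.175,-0.175,-0.172,0]}'
python3 - <<'E'
from h import *
import pickle
m=ctrl.camera_model("wrist"); shot("wrist","pics/w12.png"); pickle.dump(m,open("w12.pkl","wb"))
E
python3 go.py .495 .2045 .14 1.54
```

```text
flare hi [0.5292 0.2575] [0.5248 0.1486]
flare lo [0.4669 0.2589] [0.463  0.1508]
floor hi [0.5213 0.2516] [0.5159 0.1377]
end lip inner [0.5248 0.2586] [0.4773 0.2597] outer [0.5293 0.2626]
time_s: 21.68
ee_pos: [0.4984, 0.335, 0.1367]
eef_rot: [-3.141, 0.003, 0.849]
force: [0.4, -1.2, -4.7]
grip_width: 0.0427
time_s: 22.3
ee_pos: [0.4984, 0.3351, 0.137]
eef_rot: [-3.14, 0.001, 1.539]
force: [-0.6, 0.4, -5.4]
grip_width: 0.0428
t 22.35 pos [0.4986 0.3352 0.1373] rpy [-3.140e+00  1.000e-03  1.536e+00] q1,q6 [0.53 0.57] F [ 0.1 -0.3 -4.1] w 42.7
straight tool shift now [-130.7    1.    -2.7] spin -0.004 n 3
```

View pics/w12.png

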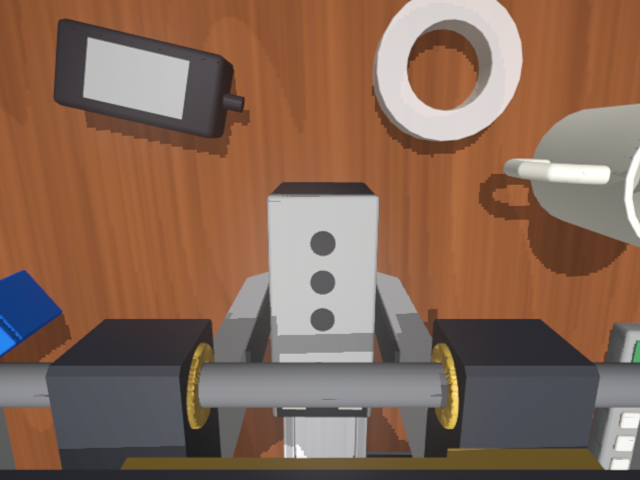

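```bash
python3 -m creep '{"xyz":[[-35,0,0],[-45,0,0],[-35,0,0],[-15,2,0],[0,0,0]],"spin":[0,0,0,0,0]}'
python3 go.py .4962 .2047 .08 1.537
```

```text
time_s: 22.98
ee_pos: [0.4972, 0.205, 0.1385]
eef_rot: [-3.142, -0.0, 1.537]
force: [0.5, 0.5, -5.0]
grip_width: 0.0432
t 22.98 pos [0.4972 0.205  0.1385] rpy [-3.142 -0.     1.537] q1,q6 [0.32 0.36] F [ 0.5  0.5 -5. ] w 43.2
straight tool shift now [-0.4 -1.  58.5] spin -0.0 n 1
```

```bash
python3 -m creep '{"xyz":[[0,-1,20],[0,0,25],[0,0,12],[0,0,0]],"spin":[0,0,0,0]}'
python3 - <<'E'
from h import *
im=shot("scene","pics/s13.png"); crop(im,(330,240,450,345),6,"pics/s13c.png")
im=shot("side","pics/d13.png"); crop(im,(190,200,310,290),6,"pics/d13c.png")
E
python3 go.py .4962 .2047 .056 1.537
```

```text
time_s: 23.48
ee_pos: [0.4958, 0.2059, 0.0811]
eef_rot: [-3.14, 0.0, 1.54]
force: [-0.6, -0.6, -4.1]
grip_width: 0.0429
t 23.57 pos [0.4964 0.2059 0.0823] rpy [ 3.141 -0.     1.54 ] q1,q6 [0.33 0.36] F [-0.5  1.2 -4.9] w 42.4
straight tool shift now [-1.2 -0.2 26.3] spin 0.003 n 1
```

View pics/s13c.png

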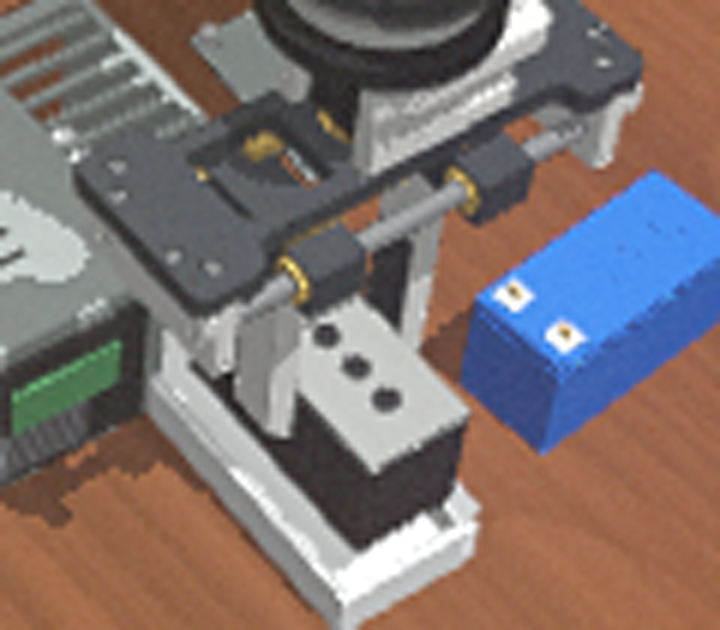

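View pics/d13c.png

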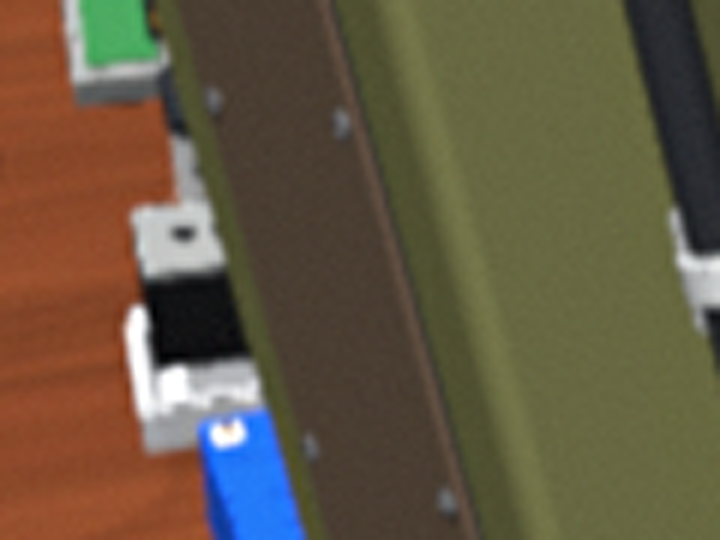

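```bash
python3 -m creep '{"xyz":[[-0.7,0,6],[0,0,6],[0,0,6],[0,0,2],[0,0,0]],"spin":[0,0,0,0,0]}'
```

```text
time_s: 24.2
ee_pos: [0.496, 0.2047, 0.0615]
eef_rot: [-3.141, 0.0, 1.54]
force: [1.1, 0.1, -5.7]
grip_width: 0.0425
```

```bash
python3 -m creep '{"xyz":[[0,0,3],[0,0,2],[0,0,0]],"spin":[0,0,0]}'; python3 -m creep '{"xyz":[[0,0,1],[0,0,0.5],[0,0,0]],"spin":[0,0,0]}'
```

```text
time_s: 24.58
ee_pos: [0.4959, 0.2047, 0.0564]
eef_rot: [-3.141, 0.0, 1.54]
force: [0.4, -0.7, -5.3]
grip_width: 0.0425
time_s: 24.95
ee_pos: [0.496, 0.2047, 0.0551]
eef_rot: [-3.142, -0.0, 1.54]
force: [0.1, 0.6, -4.8]
grip_width: 0.0427
```

```bash
python3 -m creep '{"xyz":[[0,0,0.6],[0,0,0],[0,0,0]],"spin":[0,0,0]}'
```

```text
time_s: 25.32
ee_pos: [0.496, 0.2047, 0.055]
eef_rot: [3.141, -0.0, 1.54]
force: [-4.1, -2.4, 5.9]
grip_width: 0.0423
```

```bash
python3 -m creep '{"xyz":[[0,0,0],[0,0,0],[0,0,-10],[0,0,-30],[0,0,-45]],"spin":[0,0,0,0,0]}' 70
python3 -m creep '{"xyz":[[0,0,-45],[-35,0,0],[-40,0,0],[-15,0,0],[0,0,0]],"spin":[0,0,0,0,0]}'
python3 - <<'E'
from h import *
import pickle
shot("wrist","pics/w14.png"); shot("scene","pics/s14.png")
crop("pics/w14.png",(220,60,420,360),2,"pics/w14c.png")
E
```

```text
time_s: 25.95
ee_pos: [0.4956, 0.2046, 0.1403]
eef_rot: [-3.14, 0.001, 1.54]
force: [0.0, 0.5, -0.9]
grip_width: 0.0705
time_s: 26.58
ee_pos: [0.4934, 0.1145, 0.185]
eef_rot: [3.141, -0.0, 1.538]
force: [0.1, 1.3, -0.8]
grip_width: 0.0701
```

View pics/w14c.png

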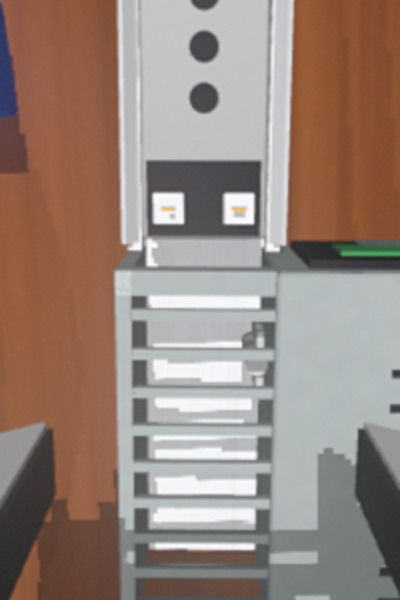

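View pics/s14.png

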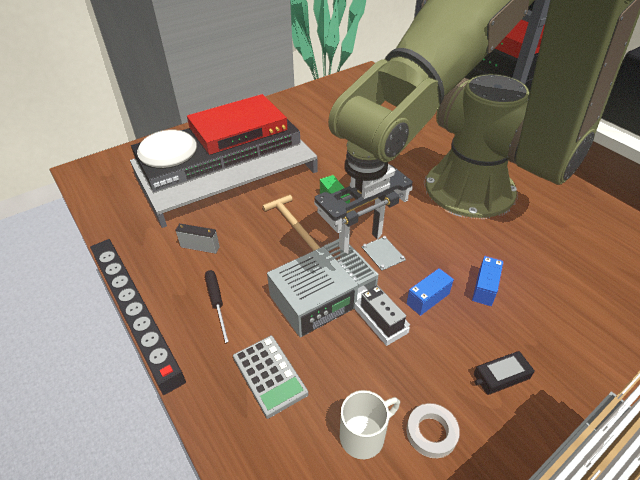

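```bash
python3 - <<'E'
from h import *
crop("pics/s14.png",(240,180,440,345),4,"pics/s14c.png")
a,b=[cv2.imread(f"pics/{n}.png").astype(int) for n in("scene0","s14")]
d=np.abs(a-b).max(2)
for n,(x,y,r) in dict(mug=(365,425,38),tape=(433,430,30),adapter=(504,372,32),cover=(384,252,22),calc=(270,375,42),slim=(197,238,24),blue1=(430,291,26),blue2=(488,280,26),screwdriver=(217,305,40),green=(335,194,20)).items():
    print(n,(d[y-r:y+r,x-r:x+r]>60).sum())
E
```

```text
mug 0
tape 0
adapter 0
cover 66
calc 0
slim 0
blue1 5
blue2 0
screwdriver 0
green 596
```

View pics/s14c.png

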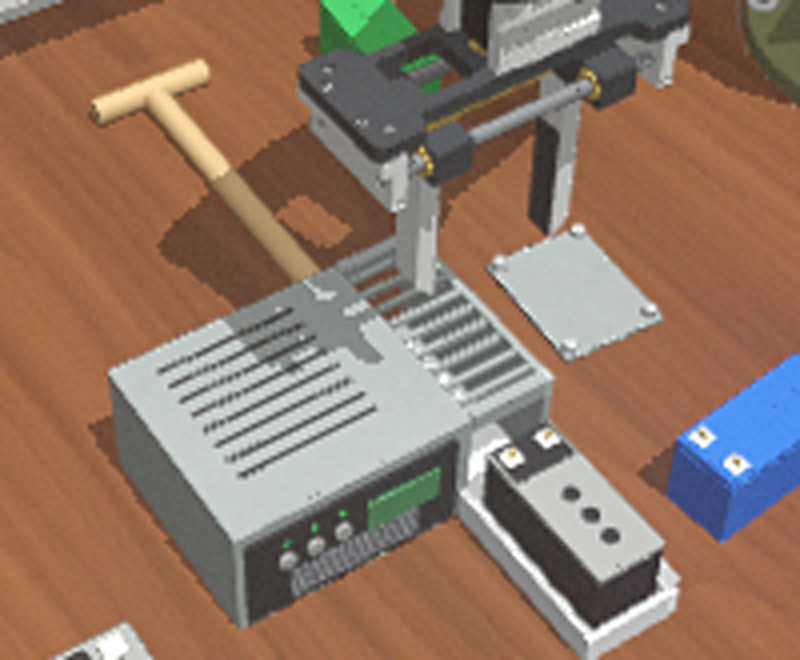

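```bash
python3 - <<'E'
from station import ctrl
print(ctrl.get_obs()["time_s"]); print(ctrl.hand_in())
E
```

```text
26.675
the job is handed in; nothing more can be done
None
```

The battery is back in the tray with its terminals towards the bay, and I handed the job in at 26.7 s; no verdict was reported.

- **Push stick:** I drew it out by its tip end, gripped it again near the handle and pushed the battery fully out of the bay at about 16 N. It now lies flat on the desk, its tip about 47 mm short of the bay's rear mouth (worked out from the arm's position, not measured again).
- **Turning the battery:** the last joint's range did not allow a half turn in one grasp at the tray. After lifting the battery clear, I set it upright on open desk, gripped it from the other side and finished the turn. The task did not mention this stop. It was then lowered until it touched the tray floor at the expected height.

**Last checks:**
- The scene and wrist pictures show the battery upright and square between the lips, with the gripper clear of everything.
- Comparing before and after pictures, the mug, tape roll, adapter, calculator, slim battery, screwdriver and second blue battery show no change.
- The comparison did flag pixels at the green battery and the bay cover. I put these down to the gripper and its shadow being in view there, and did not check them separately. The blue battery beside the tray differed by 5 pixels.
- The tray's sideways position differed by about 2 mm between the scene and wrist cameras. I used the wrist reading.

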